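# File a plaster mould into a tight row

## Task

Take the plaster mould out of the little drying stall and stand it on the open table for a moment, so that you can take it again by its narrow ends. Nudge the moulds in the rack apart, without lifting or toppling them, and lower the mould all the way to the rack floor, without dropping it in, directly to the right (as the robot sees it) of the tall round-topped mould, between it and the next one. All five must end up standing upright in the rack; leave everything else where it is.

Things in the scene. Friction and masses are not known exactly. Their poses are not given: they have to be found in the camera images.
- rack: Fixed wooden rack for one row of moulds, 92 x 192 mm, turned up to 0.3 rad either way. Origin at the centre of its underside; y along the row (to the robot's left), x away from the robot. End boards with inner faces at y = +-80 mm, tops at z = 75 mm. Low lips front and back up to z = 20 mm; open above them. Five moulds leave 20 mm play in all.
- rack_floor (a point): Centre of the rack's floor top, 10 mm over the rack's origin, same axes. The channel between the lips is 68 mm wide in x, 160 mm long in y and waxed, so the moulds slide easily. At the start four moulds stand here 1 to 3 mm apart near the middle, 16 to 26 mm free at either end.
- mould_tall: The tall mould with a half-round top, somewhere in the row but never the rightmost: 62 x 28 mm (x, y) and 102 mm high; its narrow ends are straight up to 71 mm, then the arch begins. Origin at the centre of its underside, z up, y along the row. 0.13 to 0.27 kg. Held firmly and low (or it tilts) by its two ends, 62 mm apart in x, it can be slid along the rack, pushing those beyond it.
- mould_a: A plaster mould in the rack's row, 62 x 28 x 85 mm (x, y, z) with flat top and sides, same as mould_new. Origin at the centre of its underside, z up, y along the row (28 mm thickness). 0.11 to 0.23 kg. At the start left or right of mould_b.
- mould_b: A plaster mould in the rack's row, 62 x 28 x 85 mm (x, y, z) with flat top and sides, same as mould_new. Origin at the centre of its underside, z up, y along the row (28 mm thickness). 0.11 to 0.23 kg. 
- mould_c: A plaster mould in the rack's row, 62 x 28 x 85 mm (x, y, z) with flat top and sides, same as mould_new. Origin at the centre of its underside, z up, y along the row (28 mm thickness). 0.11 to 0.23 kg. Always the rightmost (lowest y in the rack's frame).
- mould_new: The plaster mould to be filed, 62 x 28 x 85 mm (x, y, z), 0.11 to 0.23 kg. Stands upright in the stall at the start. Origin at the centre of its underside, z up; x is its 62 mm width, y its 28 mm thickness. It stands freely on its own.
- stall: Fixed wooden drying stall, turned up to 0.5 rad. Origin at the centre of its underside; 100 x 60 mm; floor top z = 10 mm. End boards as high as the mould (z = 95 mm) cover its ends; side strips reach z = 18 mm. So only the mould's broad faces (28 mm apart in y) can be pinched. Lift it 100 mm to clear.
- free_spot (a point): A point on the table, z = 0, between stall and rack, with free table at least 60 mm round it.
- fish: A loose bystander, to be left alone; origin at the centre of its underside. Clay fish, 78 x 184 x 17 mm.
- mushroom: A loose bystander, to be left alone; origin at the centre of its underside. Clay mushroom, 62 x 64 x 60 mm.
- stamped_disc: A loose bystander, to be left alone; origin at the centre of its underside. Clay disc, 83 x 98 x 15 mm.
- coil_snake: A loose bystander, to be left alone; origin at the centre of its underside. Coiled clay snake, 74 x 84 x 22 mm.
- bean_slab: A loose bystander, to be left alone; origin at the centre of its underside. Oval clay slab, 84 x 139 x 23 mm.
Not all that is in view belongs to the job. What is shaped like the mould_a but blue or pink is not meant. Leave any orange or pink look-alike of the mould_c alone.

How it is judged:
On the way:
1. the mould from the stall stands upright on the open table, let go (height (world z) of mould_new below 0.005 m and angle between mould_new's own z axis and vertical below 0.1 rad and linear speed of mould_new below 0.03 m/s and contact force between mould_new and the fingers below 0.1 N and horizontal distance between mould_new and stall above 0.09 m and horizontal distance between mould_new and rack above 0.09 m), for 0.2 s.
At the end, for the whole second after the job is handed in: All five moulds stand upright (within 7 degrees) and at rest on the rack's floor (within 5 mm), inside the rack; the new one is in line with the rack (within 8 degrees), directly to the right of the tall round-topped mould with no other between, and mould_c is still to its right (angle between each of mould_tall, mould_a, mould_b, mould_c, mould_new's own z axis and vertical below 0.12 rad and z of each of mould_tall, mould_a, mould_b, mould_c, mould_new in the frame of rack below 0.015 m and linear speed of each of mould_tall, mould_a, mould_b, mould_c, mould_new below 0.02 m/s and y of mould_tall in the frame of rack between -0.08 and 0.08 m and x of mould_tall in the frame of rack between -0.012 and 0.012 m and y of mould_a in the frame of rack between -0.08 and 0.08 m and x of mould_a in the frame of rack between -0.012 and 0.012 m and y of mould_b in the frame of rack between -0.08 and 0.08 m and x of mould_b in the frame of rack between -0.012 and 0.012 m and y of mould_c in the frame of rack between -0.08 and 0.08 m and x of mould_c in the frame of rack between -0.012 and 0.012 m and y of mould_new in the frame of rack between -0.08 and 0.08 m and x of mould_new in the frame of rack between -0.012 and 0.012 m and y of mould_new in the frame of mould_tall between -0.053 and -0.02 m and y of mould_c in the frame of mould_tall below -0.053 m and angle between the x axis of mould_new and the x axis of rack, either way round below 0.15 rad); the robot touches nothing.
It fails at once if a mould of the row is lifted more than 30 mm or toppled (height (world z) of any of mould_tall, mould_a, mould_b, mould_c above 0.04 m or angle between any of mould_tall, mould_a, mould_b, mould_c's own z axis and vertical above 0.5 rad).
It fails at once if the new mould is toppled (angle between mould_new's own z axis and vertical above 1 rad).
It fails at once if the new mould is let go more than 8 mm above the rack's floor (horizontal distance between mould_new and rack below 0.08 m and height (world z) of mould_new above 0.018 m and contact force between mould_new and the fingers below 0.05 N).
It fails at once if a bystander is moved more than 30 mm (distance of any of fish, mushroom, stamped_disc, coil_snake, bean_slab from where it was at the start of the episode above 0.03 m).
It also fails if it takes over 72 s, if anything falls off the work surface, if the arm or the gripper's body presses on something with over 40 N, if the wrist force passes 120 N, or if a joint passes its speed limit or range.

## Robot

A 6-joint arm with a two-finger parallel gripper is mounted at the origin on the work surface; the furniture and walls round the work are solid. World frame = base frame: x ahead of the robot, y to its left, z up, the work surface at z = 0. Lengths are in m, angles in rad, forces in N, time in s.
With the tool pointing down it reaches from about 0.25 to 0.775 m from the base axis. Payload 4 kg.
Tool frame: the origin (TCP) lies at the very end of the fingers, on their centre line; the grasp point (between the pads) lies 19 mm behind it (manip.tcp_to_grasp is the distance from the TCP to the grasp point, in m); z points along the fingers, y is the line along which they close (so a half turn about z gives the same grasp; the last joint's range is limited). The gripper opens to 94 mm and grips with 3 to 60 N. Pads are 16 mm wide; open, the fingers measure 119 mm over their backs; the gripper's body (75 mm by 177 mm) begins 78 mm behind the grasp point.
Start: joints at [-1.452, 0.087, 1.371, -0, 1.684, -0.103], TCP at [0.121, -0.537, 0.206] pointing down, gripper open.
Joint ranges: [-3.1, 3.1], [-0.76, 2.03], [0.27, 2.55], [-1.08, 4.22], [0.17, 2.65], [-2.57, 2.57]. Speed limits (rad/s): [2.79, 2.79, 3.14, 3.14, 3.14, 3.14].

## Interface

Orientations are given as a rotation vector (axis times angle).
In Python, from plant import manip gives the robot as it stands. The module is installed in compiled form; this text tells all that it offers. Calls block until the motion is done:
- manip.move_ptp(position, orientation): joint-space move of the TCP to a pose.
- manip.line_to(position, rate=0.15, rot=None, until_force=None): straight line of the TCP; rot=None keeps the orientation; rate is the mean speed in m/s. With until_force (N) it stops when the force on the tool has changed by that much, and returns True; else False.
- manip.move_joints(angles): joint-space move.
- manip.let_go() and manip.gripper_close(newtons=None): open the fingers fully, or close them until they stop; newtons is the grip in N (None keeps the last).
- manip.hold(seconds).
- manip.ik(position, orientation): joint angles nearest the present ones, or None.
- manip.get_obs(): the state.
- manip.get_image(name): name is "side" or "top"; returns (picture, depth): 384x512x3 uint8, blue, green, red; 384x512 float32, m along the optical axis (not along the pixel's ray), 0 where there is no reading.
- manip.camera_model(name): a dict with "intrinsics" (3x3 intrinsics, pixels), "rvec" (rotation vector, rad) and "tvec" (3), from world to camera coordinates, as OpenCV has them. Camera axes: x right, y down, z forward; pixel columns grow to the right and rows downward; lengths in m; the calibration is good to about 2 mm. A picture is of the moment at which its call begins. camera_model takes no time and is no camera call.
A pose or a line that the arm cannot do raises manip.IKError and nothing moves.
- manip.job_done(): hands the job in; it is judged then, once.
The state is a dict: "time_s": time; "qpos": joint angles; "qvel": joint speeds; "joint_torque": joint torques, N m; "position": TCP position; "tool_rot": TCP orientation; "ft_force": force on the tool from outside, world axes, zero at the start; "ft_torque": the same for the moment, N m; "finger_gap": finger opening in m; "grasp_force": force on a finger pad.
Only numpy, scipy, OpenCV 4.12 (cv2) and the standard library are available. Lean on these libraries where they do the work, as an engineer would, in place of code of your own. Each camera call takes 0.05 s, during which the arm holds its last target. There are 200 camera calls.

## Working session

There is one attempt and no reset: what is moved stays moved. The work goes in short steps, each a Python script; the robot and the scene stay as the last script left them, time stands still between calls to the robot, and variables do not carry over. Pictures are saved under pics/ and viewed, at most 10 in all, crops included, and the job is handed in when it is done.

```bash
mkdir -p pics
python3 - <<'E'
from plant import manip
import cv2,numpy as np
for n in("top","side"):
    im,d=manip.get_image(n); cv2.imwrite(f"pics/{n}0.png",im); np.savez(f"{n}0.npz",im=im,d=d)
    print(n,manip.camera_model(n),(d>0).mean())
print(manip.get_obs())
E
```

```text
top {'intrinsics': array([[365.55960605,   0.        , 250.1148471 ],
       [  0.        , 365.55960605, 189.00473455],
       [  0.        ,   0.        ,   1.        ]]), 'rvec': array([ 2.12204089, -2.13859398,  0.20611441]), 'tvec': array([-0.08083488,  0.47940122,  1.11103306])} 0.995819091796875
side {'intrinsics': array([[489.98533993,   0.        , 264.97847803],
       [  0.        , 489.98533993, 190.32900979],
       [  0.        ,   0.        ,   1.        ]]), 'rvec': array([ 2.18656882, -0.48527685,  0.2330504 ]), 'tvec': array([-0.46330134,  0.10979462,  1.50933795])} 0.996002197265625
{'time_s': 0.1, 'qpos': array([-1.45209934e+00,  8.79157390e-02,  1.37210178e+00,  2.56379290e-07,
        1.68355423e+00, -1.03046558e-01]), 'qvel': array([ 0.00130563, -0.00045131, -0.00167054, -0.00022761,  0.00096217,
       -0.00130844]), 'joint_torque': array([ 1.68273276e-03, -3.41253054e+01, -3.03302050e+01,  7.20415707e-02,
        3.04662553e-02, -1.01891494e-04]), 'position': array([ 0.12092918, -0.53604991,  0.20440294]), 'tool_rot': array([-3.12033644e+00, -3.47381854e-01,  2.39111895e-05]), 'ft_force': array([-0.6622342 , -0.93175001,  1.2473357 ]), 'ft_torque': array([ 0.01551341, -0.00450666, -0.02677085]), 'grasp_force': 0.0, 'finger_gap': 0.09371528313463491}
```

View pics/top0.png

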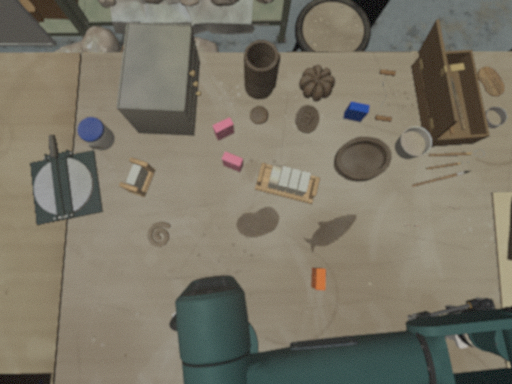

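View pics/side0.png

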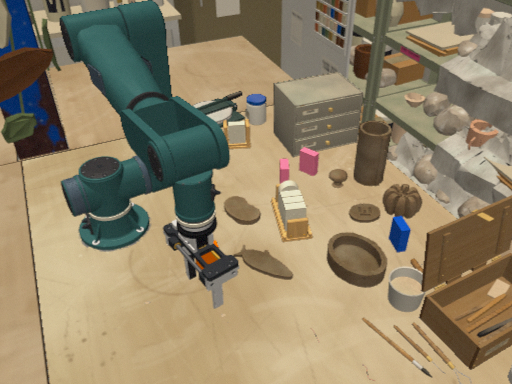

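```bash
cat > util.py <<'E'
import cv2,numpy as np
from plant import manip
def cloud(n,d):
    m=manip.camera_model(n);K=m["intrinsics"];R=cv2.Rodrigues(m["rvec"])[0];t=m["tvec"]
    v,u=np.mgrid[0:384,0:512]
    p=np.stack([(u-K[0,2])/K[0,0]*d,(v-K[1,2])/K[1,1]*d,d],-1)
    return (p-t)@R
def plane(n,uv,z):
    m=manip.camera_model(n);K=m["intrinsics"];R=cv2.Rodrigues(m["rvec"])[0];t=m["tvec"]
    r=np.c_[np.asarray(uv,float),np.ones(len(uv))]@np.linalg.inv(K).T@R; c=-R.T@t
    return c+r*((z-c[2])/r[:,2])[:,None]
E
python3 - <<'E'
from util import *
np.set_printoptions(precision=3,suppress=True)
D={n:np.load(n+"0.npz") for n in("top","side")}
a=D["top"]["im"][155:210,105:335]; b=D["side"]["im"][110:250,215:325]
a=cv2.resize(a,None,fx=3.4,fy=3.4,interpolation=cv2.INTER_CUBIC); b=cv2.resize(b,None,fx=2.8,fy=2.8,interpolation=cv2.INTER_CUBIC)
c=np.zeros((a.shape[0]+b.shape[0],max(a.shape[1],b.shape[1]),3),np.uint8);c[:a.shape[0],:a.shape[1]]=a;c[a.shape[0]:,:b.shape[1]]=b
cv2.imwrite("pics/crop.png",c);print(c.shape)
P=cloud("top",D["top"]["d"])
for uv in [(137,177),(288,182),(50,350),(300,100),(400,250),(258,222),(320,278)]: print(uv,P[uv[1],uv[0]])
im=D["top"]["im"]; hsv=cv2.cvtColor(im,cv2.COLOR_BGR2HSV)
for n in D:
    im=D[n]["im"];hsv=cv2.cvtColor(im,cv2.COLOR_BGR2HSV);Pn=cloud(n,D[n]["d"])
    for r in ((137,177),(290,180)) if n=="top" else ((236,132),(290,205)): print(n,r,hsv[r[1],r[0]],Pn[r[1],r[0]])
# heights map along rack
print((P[165:200:2,255:322:2,2]*1000).astype(int))
print((P[155:198:2,118:158:2,2]*1000).astype(int))
E
```

```text
(579, 782, 3)
(137, 177) [0.509 0.258 0.095]
(288, 182) [ 0.491 -0.2    0.091]
(50, 350) [-0.004  0.525 -0.001]
(300, 100) [ 0.797 -0.259  0.001]
(400, 250) [ 0.285 -0.562  0.002]
(258, 222) [ 0.376 -0.109  0.02 ]
(320, 278) [ 0.205 -0.287  0.082]
top (137, 177) [ 22  24 117] [0.509 0.258 0.095]
top (290, 180) [ 27  15 168] [ 0.497 -0.206  0.09 ]
side (236, 132) [ 24  53 154] [0.512 0.258 0.064]
side (290, 205) [ 27  36 232] [ 0.483 -0.236  0.091]
[[  -2   -1    0   18   75   76   20   20    0    0   96   90   -2    0
     1    0    4   -3   -2    1    1    0   -1    0    0    1    0   -1
    -5    0    0    0   -2    0]
 [  -2   -6   -2   72   76   69   21   15   18  106  106  103  106   99
    93   94   90   -1    0   -2    0   -1   -1    0   -2   -5    3   -1
    -1   -2   -1    0    1   -1]
 [   0    2   -2   71   80   11    9   12    9  106  112  104  105  108
    90   94   94   93   97   95   93    0    2   -1    0    0   -1   -2
     3    1   -2    1   -4    0]
 [  -1    0    1   74   71    9    9    8   13  114  113  110  114  111
    95   93   97   99   90   93   92   92   9
[... 4149 characters left out ...]
2   78   89   74   61   42   29    6
    15    9   -2   -2    2   -1]
 [  -3    3   91   92   92   95   94   95   92   54   54   39   17   17
    15    8    0    2   -1   -2]
 [   0   -1    3   -4   69   92   91   95   95   91   88   25   14   16
    10    0    2    0    1    0]
 [  -2   -4   -2   -2   -2   16   43   75   95   91   83   67   50   13
    10    1    0   -5   -4   -3]
 [  -6    0    0   -2    3   -1   -7    8   15   46   69   60   41   23
     7   -2    0   -3   -5    0]
 [   0   -3   -4   -1   -2    0   -3   -1    0    1    9   16   30   18
    -2    2   -1    0    0   -4]
 [   2   -1   -2   -5   -2    0   -3   -4   -5   -6    0    1    0    3
     0    1   -1    0    0   -5]]
```

View pics/crop.png

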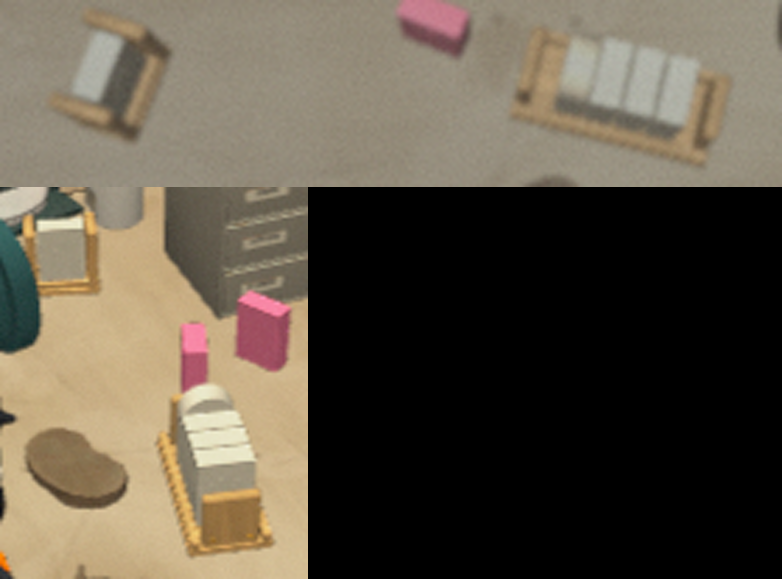

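```bash
cat >> util.py <<'E'
def proj(n,p):
    m=manip.camera_model(n); return cv2.projectPoints(np.asarray(p,float).reshape(-1,3),m["rvec"],m["tvec"],m["intrinsics"],None)[0][:,0]
def wood(n,im,d,box):
    x0,y0,x1,y1=box;hsv=cv2.cvtColor(im,cv2.COLOR_BGR2HSV);P=cloud(n,d)
    return hsv[y0:y1,x0:x1].reshape(-1,3),P[y0:y1,x0:x1].reshape(-1,3)
def rect(P):
    (c,s,a)=cv2.minAreaRect((P[:,:2]*1000).astype(np.float32)); return np.r_[c,s,a]
E
cat > est.py <<'E'
from util import *
np.set_printoptions(precision=3,suppress=True)
T=np.load("top0.npz")
for nm,box in(("rack",(250,155,328,207)),("stall",(114,150,160,200))):
    h,P=wood("top",T["im"],T["d"],box); z=P[:,2]
    print(nm,"all>5",rect(P[(z>.006)&(z<.12)]), "top>88",rect(P[(z>.085)&(z<.12)]), "boards",rect(P[(z>.066)&(z<.08)]))
    for lo,hi in((.067,.08),(.086,.12)):
        q=P[(z>lo)&(z<hi)]; print(lo,len(q),q.mean(0),h[(z>lo)&(z<hi)].mean(0))
    g=h[:,1]<45; q=P[g&(z>.086)&(z<.1)]; print("grey top",rect(q),q.mean(0),len(q))
    if nm=="rack":
        q=P[(z>.067)&(z<.08)&(h[:,1]>45)]
        k=cv2.kmeans(q[:,:2].astype(np.float32),2,None,(3,50,1e-5),5,cv2.KMEANS_PP_CENTERS); print(k[2],np.bincount(k[1].ravel()))
        for i in(0,1): print("board",rect(q[k[1].ravel()==i]))
E
python3 est.py
```

```text
rack all>5 [ 516.779 -217.395  217.534  134.389   78.882] top>88 [ 503.3   -205.656  118.05    63.089   75.115] boards [ 502.974 -203.847  187.793   61.477   75.191]
0.067 223 [ 0.498 -0.205  0.074] [ 18.946  75.466 145.928]
0.086 738 [ 0.502 -0.205  0.097] [ 29.977  21.056 168.949]
grey top [ 503.898 -205.289  114.685   63.318   74.336] [ 0.499 -0.215  0.094] 581
[[ 0.524 -0.12 ]
 [ 0.479 -0.286]] [87 93]
board [ 523.097 -126.474   34.451   66.332   88.771]
board [ 473.138 -278.827   40.311   75.5     42.479]
stall all>5 [537.012 267.137  76.751 150.987  82.98 ] top>88 [517.512 270.152  59.873  95.995  70.961] boards [513.916 267.107  55.084  91.69   72.962]
0.067 59 [0.51  0.258 0.074] [19.22  56.983 99.847]
0.086 375 [0.517 0.269 0.093] [ 24.075  51.325 155.235]
grey top [517.46  270.399  30.756  61.471  69.775] [0.517 0.269 0.093] 194
```

```bash
cat > rectify.py <<'E'
from util import *
def patch(n,im,c,yaw,z,hx,hy,s=2):  # rows: rack +x up, cols: +y left, s px/mm
    xs=np.arange(hx,-hx,-1/s)/1000; ys=np.arange(hy,-hy,-1/s)/1000
    Y,X=np.meshgrid(ys,xs); ca,sa=np.cos(yaw),np.sin(yaw)
    p=np.stack([c[0]+ca*X-sa*Y,c[1]+sa*X+ca*Y,np.full_like(X,z)],-1)
    uv=proj(n,p).reshape(*X.shape,2).astype(np.float32)
    return cv2.remap(im,uv[...,0],uv[...,1],cv2.INTER_CUBIC)
if __name__=="__main__":
    T=np.load("top0.npz")["im"]; S=np.load("side0.npz")["im"]
    rows=[]
    a=patch("top",T,(.502,-.204),-.262,.095,60,105); b=patch("side",S,(.502,-.204),-.262,.095,60,105)
    c=patch("top",T,(.502,-.204),-.262,.075,60,105); d=patch("top",T,(.517,.270),-.34,.095,60,60)
    e=patch("side",S,(.517,.270),-.34,.095,60,60)
    g=cv2.cvtColor(a,cv2.COLOR_BGR2GRAY)[80:160].mean(0); print("row y profile top",[(105-i/2,int(g[i])) for i in range(60,380,3)])
    for im in(a,b,c,d,e):
        h,w=im.shape[:2]
        for k in range(0,h,20): im[k,:8]=(0,0,255)
        for k in range(0,w,20): im[:8,k]=(0,0,255)
        im[h//2,:]=im[h//2,:]//2; im[:,w//2]=im[:,w//2]//2
    d=np.hstack([d,np.zeros((240,180,3),np.uint8)])
    m=np.vstack([np.hstack([a,b[:, :380]]),np.hstack([c,d[:,:240],np.zeros((240,140,3),np.uint8)])])
    m[240:480,560:800][:, :]=0; m[240:480,420:600]=d[:,30:210]; m[240:480,605:785]=e[:,30:210]
    cv2.imwrite("pics/rect.png",m); print(m.shape)
E
python3 rectify.py
```

```text
row y profile top [(75.0, 145), (73.5, 146), (72.0, 146), (70.5, 146), (69.0, 146), (67.5, 145), (66.0, 145), (64.5, 145), (63.0, 145), (61.5, 147), (60.0, 152), (58.5, 159), (57.0, 165), (55.5, 171), (54.0, 174), (52.5, 175), (51.0, 174), (49.5, 174), (48.0, 175), (46.5, 174), (45.0, 175), (43.5, 175), (42.0, 175), (40.5, 175), (39.0, 175), (37.5, 174), (36.0, 171), (34.5, 166), (33.0, 161), (31.5, 158), (30.0, 157), (28.5, 161), (27.0, 167), (25.5, 172), (24.0, 175), (22.5, 175), (21.0, 175), (19.5, 175), (18.0, 174), (16.5, 174), (15.0, 174), (13.5, 175), (12.0, 175), (10.5, 175), (9.0, 175), (7.5, 173), (6.0, 168), (4.5, 160), (3.0, 152), (1.5, 148), (0.0, 149), (-1.5, 156), (-3.0, 165), (-4.5, 171), (-6.0, 174), (-7.5, 176), (-9.0, 175), (-10.5, 175), (-12.0, 175), (-13.5, 175), (-15.0, 175), (-16.5, 174), (-18.0, 175), (-19.5, 176), (-21.0, 175), (-22.5, 173), (-24.0, 169), (-25.5, 161), (-27.0, 151), (-28.5, 145), (-30.0, 146), (-31.5, 154), (-33.0, 163), (-34.5, 170), (-36.0, 175), (-37.5, 177), (-39.0, 176), (-40.5, 176), (-42.0, 175), (-43.5, 174), (-45.0, 174), (-46.5, 175), (-48.0, 175), (-49.5, 175), (-51.0, 175), (-52.5, 175), (-54.0, 172), (-55.5, 168), (-57.0, 161), (-58.5, 154), (-60.0, 147), (-61.5, 143), (-63.0, 142), (-64.5, 139), (-66.0, 133), (-67.5, 124), (-69.0, 113), (-70.5, 105), (-72.0, 102), (-73.5, 105), (-75.0, 114), (-76.5, 125), (-78.0, 134), (-79.5, 139), (-81.0, 141), (-82.5, 140), (-84.0, 138)]
(480, 800, 3)
```

View pics/rect.png

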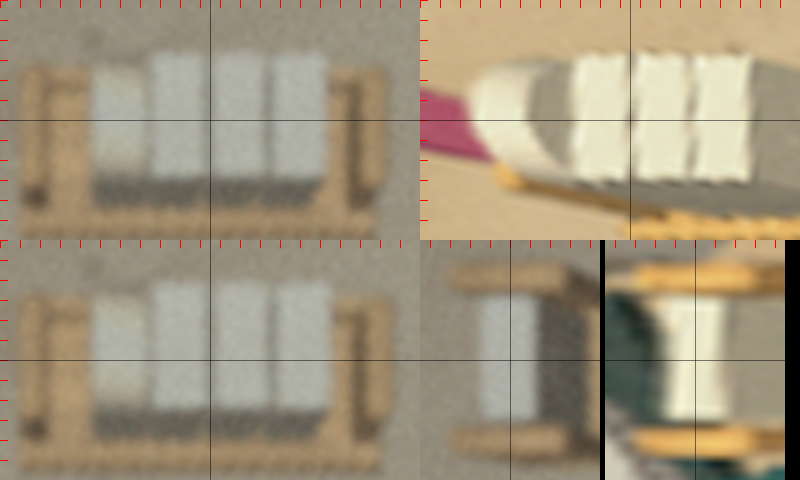

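Run:
```python
from rectify import *
T=np.load("top0.npz")["im"]; S=np.load("side0.npz")["im"]
c=(.5026,-.2016);w=-.262
out=[]
for n,I in(("top",T),("side",S)):
    for z in(.02,.075): out.append(patch(n,I,c,w,z,70,110,1.8))
for im in out:
    h,ww=im.shape[:2]
    for k in range(0,h,18): im[k,:8]=(0,0,255)
    for k in range(0,ww,18): im[:8,k]=(0,0,255)
    im[h//2]//=2; im[:,ww//2]//=2
    for x in(-46,-34,34,46): 
        im[int((70-x)*1.8),::6]=(0,255,0)
    for y in(-96,-80,80,96): im[::6,int((110-y)*1.8)]=(0,255,0)
m=np.vstack([np.hstack(out[:2]),np.hstack(out[2:])]);print(m.shape)
cv2.imwrite("pics/lips.png",m[:,:800])
print(manip.camera_model("top")["tvec"]@cv2.Rodrigues(manip.camera_model("top")["rvec"])[0]*-1)
```

```text
(504, 792, 3)
[ 0.26892715 -0.07192347  1.18036412]
```

View pics/lips.png

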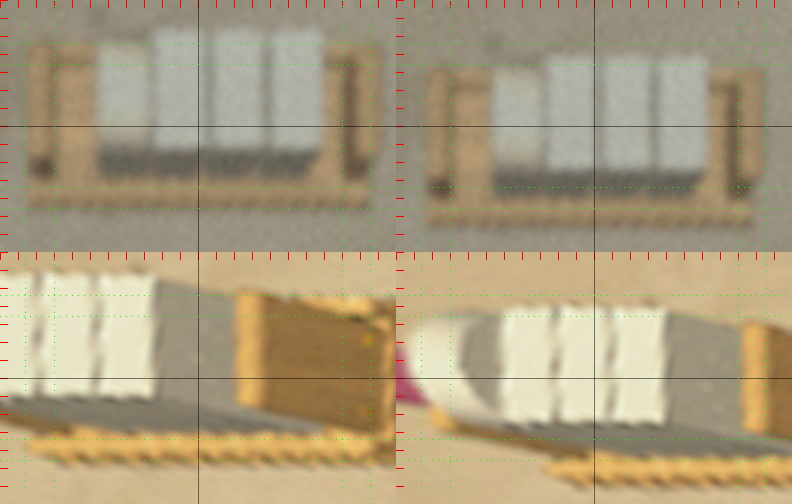

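```bash
cat >> util.py <<'E'
from scipy.spatial.transform import Rotation as Ro
RC,RW=np.array([.5026,-.2016]),-.262
def rk(x,y,z): return np.r_[RC+[np.cos(RW)*x-np.sin(RW)*y,np.sin(RW)*x+np.cos(RW)*y],z]
def rot(ang):  # closing line (tool y) along world angle ang; choose branch with small joint 6
    return [Ro.from_matrix(np.c_[np.cross(y,[0,0,-1]),y,[0,0,-1.]]).as_rotvec() for y in (np.array([np.cos(ang),np.sin(ang),0]),-np.array([np.cos(ang),np.sin(ang),0]))]
def pick(p,ang):
    c=[(abs(q[5]),r) for r in rot(ang) if (q:=manip.ik(p,r)) is not None]
    return min(c,key=lambda t:t[0])[1]
def st(m=""):
    o=manip.get_obs(); print(m,"t%.1f"%o["time_s"],"p",np.round(o["position"],4),"gap %.4f gf %.1f"%(o["finger_gap"],o["grasp_force"]),"F",np.round(o["ft_force"],1)); return o
E
python3 - <<'E'
from util import *
def slide(y0,y1):
    p=rk(1,y0,.2); r=pick(p,RW); manip.move_ptp(p,r)
    manip.line_to(rk(1,y0,.027),.12); st("down")
    manip.gripper_close(25); st("grip")
    h=manip.line_to(rk(1,y1,.027),.04,until_force=12); st(f"slid {h}")
    manip.let_go(); st("open"); manip.line_to(rk(1,y1 if not h else y0,.2),.15) if not h else manip.line_to(manip.get_obs()["position"]*[1,1,0]+[0,0,.2],.15)
slide(13.2/1e3,-7/1e3)
im,d=manip.get_image("top"); np.savez("top1.npz",im=im,d=d)
im,d=manip.get_image("side"); cv2.imwrite("pics/side1.png",im[100:260,180:360].repeat(3,0).repeat(3,1))
E
```

```text
Traceback (most recent call last):
  File "util.py", line 26, in pick
    return min(c,key=lambda t:t[0])[1]
           ~~~^^^^^^^^^^^^^^^^^^^^^
ValueError: min() iterable argument is empty
```

```bash
cat >> util.py <<'E'
def slide(y0,y1):
    x=.001; p=rk(x,y0,.2); r=pick(p,RW); manip.move_ptp(p,r)
    manip.line_to(rk(x,y0,.027),.12); st("down")
    manip.gripper_close(25); st("grip")
    h=manip.line_to(rk(x,y1,.027),.04,until_force=12); st(f"slid {h}")
    manip.let_go(); q=st("open")["position"]; manip.line_to(np.r_[q[:2],.2],.15)
E
python3 - <<'E'
from util import *
slide(.0132,-.007)
im,d=manip.get_image("top"); np.savez("top1.npz",im=im,d=d)
im,d=manip.get_image("side"); cv2.imwrite("pics/side1.png",im[100:260,180:360].repeat(3,0).repeat(3,1))
E
```

```text
down t3.6 p [ 0.5077 -0.1894  0.028 ] gap 0.0940 gf 0.0 F [ 0.3  0.1 -0. ]
grip t4.2 p [ 0.5071 -0.1892  0.0271] gap 0.0621 gf 25.0 F [ 0.1 -0.9  0.4]
slid False t4.8 p [ 0.5016 -0.2096  0.0271] gap 0.0617 gf 25.0 F [ 0.6 -1.5  1.5]
open t5.5 p [ 0.5017 -0.2086  0.027 ] gap 0.0940 gf 0.0 F [1.1 0.1 0.7]
```

View pics/side1.png

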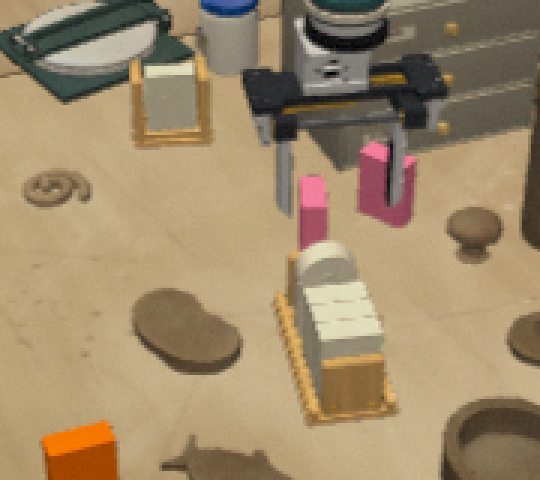

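Run:
```python
from util import *
slide(.043,.063)
m=np.array([.518,.270]); a=-.34+np.pi/2
p=np.r_[m,.22]; r=pick(p,a); manip.move_ptp(p,r)
manip.line_to(np.r_[m,.030],.12); st("down")
manip.gripper_close(25); st("grip")
manip.line_to(np.r_[m,.14],.12); st("up")
s=np.array([.50,.10])
r2=pick(np.r_[s,.14],RW+np.pi/2)
manip.line_to(np.r_[s,.14],.2,rot=r2); manip.line_to(np.r_[s,.026],.1)
print(manip.line_to(np.r_[s,.017],.02,until_force=3)); st("placed")
manip.let_go(); manip.hold(.3); manip.line_to(np.r_[s,.2],.15); st()
im,d=manip.get_image("top"); np.savez("top2.npz",im=im,d=d)
s_,d=manip.get_image("side"); np.savez("side2.npz",im=s_,d=d)
from rectify import patch
A=[patch("top",im,RC,RW,.095,60,105,1.9),patch("top",im,s,RW,.085,60,60,1.9),patch("side",s_,s,RW,.085,60,60,1.9)]
A=np.hstack(A)[:, :800]; A[114]//=2; A[:,[199,399+114]]//=2
B=s_[100:260,180:380].repeat(2,0).repeat(2,1); C=np.zeros((A.shape[0]+B.shape[0],800,3),np.uint8);C[:A.shape[0],:A.shape[1]]=A;C[A.shape[0]:,:B.shape[1]]=B
cv2.imwrite("pics/p2.png",C)
P=cloud("top",d*0+np.load("top2.npz")["d"]).reshape(-1,3)
q=P[(P[:,2]>.075)&(P[:,2]<.1)&(np.hypot(*(P[:,:2]-s).T)<.06)]; print(len(q),rect(q) if len(q) else "")
```

```text
down t8.8 p [ 0.5154 -0.1606  0.028 ] gap 0.0944 gf 0.0 F [-0.7  1.  -1. ]
grip t9.4 p [ 0.5149 -0.1604  0.0271] gap 0.0618 gf 25.0 F [0.9 0.1 1.3]
slid False t10.1 p [ 0.5201 -0.1402  0.0271] gap 0.0619 gf 25.0 F [0.8 1.8 2.5]
open t10.8 p [ 0.5199 -0.141   0.027 ] gap 0.0938 gf 0.0 F [ 0.1 -0.3  0.4]
down t15.3 p [0.5187 0.2703 0.031 ] gap 0.0939 gf 0.0 F [0.6 0.3 0.5]
grip t16.3 p [0.5181 0.2702 0.0301] gap 0.0280 gf 25.0 F [ 1.2  0.6 -1.3]
up t17.4 p [0.5173 0.2697 0.1387] gap 0.0279 gf 25.0 F [-1.1 -0.2 -2.4]
True
placed t20.1 p [0.5006 0.1    0.0199] gap 0.0275 gf 25.0 F [ 0.6 -0.1  3.5]
 t22.8 p [0.4994 0.0999 0.1987] gap 0.0943 gf 0.0 F [-0.2 -0.3  0.6]
54 [495.10049438  92.12966919  55.33516312  15.48769188   7.96352577]
```

View pics/p2.png

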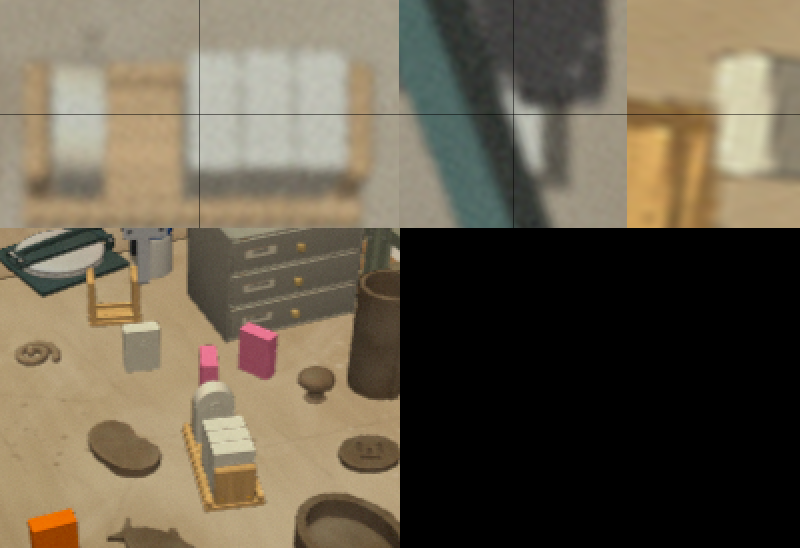

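Run:
```python
from util import *
s=np.array([.50,.10]); p=np.r_[s,.2]; r=pick(p,RW)
manip.line_to(p,.2,rot=r); manip.line_to(np.r_[s,.017],.12); st("down")
manip.gripper_close(25); st("grip")
manip.line_to(np.r_[s,.19],.15)
manip.line_to(rk(.001,.028,.19),.2); st("over")
h=manip.line_to(rk(.001,.028,.042),.08,until_force=6); st(f"mid {h}")
if not h: print(manip.line_to(rk(.001,.028,.024),.015,until_force=4)); st("low")
im,d=manip.get_image("side"); cv2.imwrite("pics/p3.png",im[100:260,200:360].repeat(3,0).repeat(3,1))
```

```text
down t26.3 p [0.5007 0.1001 0.0179] gap 0.0938 gf 0.0 F [ 0.3 -0.5  0.3]
grip t26.9 p [0.4999 0.1    0.0171] gap 0.0619 gf 25.0 F [-0.7 -0.3  1.4]
over t29.8 p [ 0.5109 -0.1739  0.19  ] gap 0.0620 gf 25.0 F [-0.   0.2 -1.7]
mid False t31.8 p [ 0.5112 -0.175   0.0425] gap 0.0617 gf 25.0 F [ 0.5  0.1 -1.6]
True
low t32.7 p [ 0.5108 -0.1749  0.0271] gap 0.0618 gf 25.0 F [ 0.8 -0.6  3.9]
```

View pics/p3.png

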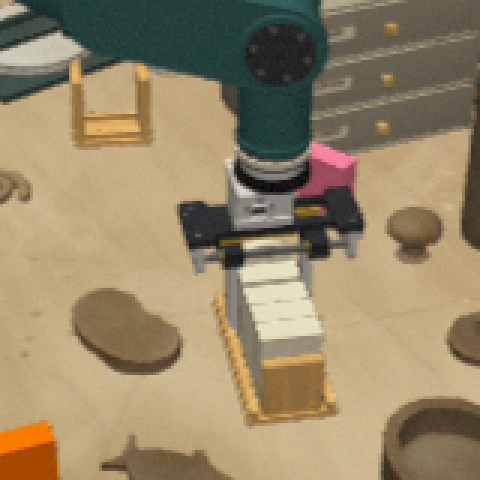

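The force rose at TCP z 0.0271, exactly the height expected with the mould on the rack floor. The side picture shows the new mould at the third row position, with the three flat ones to its right (around pixel 280, 310). I'll let go and check.

Run:
```python
from util import *
from rectify import patch
manip.let_go(); q=st()["position"]; manip.line_to(np.r_[q[:2],.2],.12)
q=np.array([.35,.1,.25]); 
try: manip.move_ptp(q,pick(q,RW))
except Exception as e: print(e)
im,d=manip.get_image("top"); s,_=manip.get_image("side"); st()
A=patch("top",im,RC,RW,.095,60,105,1.9); B=s[120:250,230:340].repeat(3,0).repeat(3,1)
C=np.zeros((390,800,3),np.uint8);C[:228,:399]=A;C[:,400:730]=B
cv2.imwrite("pics/p4.png",C)
P=cloud("top",d).reshape(-1,3); z=P[:,2]
e=(P[:,:2]-RC)@np.array([[np.cos(RW),-np.sin(RW)],[np.sin(RW),np.cos(RW)]])
k=(abs(e[:,0])<.02)&(e[:,1]>-.075)&(e[:,1]<.075)
for y in np.arange(-.074,.076,.006): 
    j=k&(abs(e[:,1]-y)<.003); print("%.3f"%y,np.round(np.median(z[j]),3) if j.any() else None,end="; ")
```

```text
t33.4 p [ 0.5093 -0.1741  0.0253] gap 0.0938 gf 0.0 F [ 0.  -0.7 -0.6]
 t36.3 p [0.3506 0.0994 0.2495] gap 0.0941 gf 0.0 F [ 0.9 -0.8 -0.7]
-0.074 0.093; -0.068 0.094; -0.062 0.095; -0.056 0.094; -0.050 0.094; -0.044 0.095; -0.038 0.094; -0.032 0.095; -0.026 0.094; -0.020 0.094; -0.014 0.094; -0.008 0.095; -0.002 0.095; 0.004 0.068; 0.010 0.091; 0.016 0.094; 0.022 0.095; 0.028 0.094; 0.034 0.094; 0.040 0.077; 0.046 0.009; 0.052 0.109; 0.058 0.108; 0.064 0.11; 0.070 0.108;
```

View pics/p4.png

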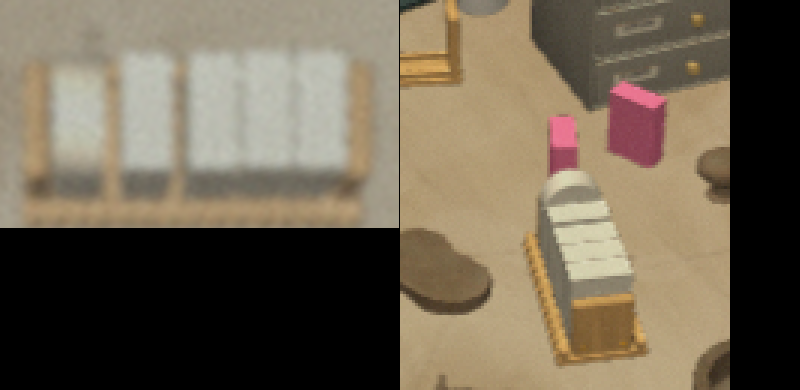

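All five stand upright in the rack. In the rectified top view the tall mould is at column 78, the new one at 147 and the other three at 213 to 325. The tops of the flat ones are level at 94–95 mm.

```bash
python3 -c "
from plant import manip
print(manip.job_done())"
```

```text
the job is handed in; nothing more can be done
None
```

The new mould now stands on the rack floor directly to the right of the tall round-topped one, all five are upright in the last pictures, and the job was handed in after about 36 s of the 72 s allowed; no verdict came back.

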